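# Hold a valve block against the sprung stop with a spacer gauge between

### The job

Take the wider of the two gauges from the wooden stand, put it blade-down all the way into the slot of the sprung stop and let go of it. Then slide the aluminium valve block along the bed, nose first, against the gauge and press until the stop is about 10 mm back, half of its travel (about 8 N), never shoving it to the end. Finish while still holding the block there, steady and flat on the bed, so that I can tighten its screws, and leave the narrow gauge and everything else where it is.

Things in the scene. Friction and masses are not known exactly. Their poses are not given: they have to be found in the camera images.
- fixture: Fixed dark steel bed plate, x -165 to 195, y -60 to 60 mm, top 15 mm above the origin (origin on the table, z up). Its level x axis is the pressing direction, from the block to the sprung stop. Two guide strips (8 mm high, y 22 to 32 mm either side, x -150 to 20 mm) guide the block. Grey spring housing behind the stop: x 135 to 180 mm, 44 mm wide, 34 mm high above the bed.
- slot_floor (a point): Centre of the slot's floor in the steel sprung stop; moves with it; axes as the fixture's; 23 mm above the table, at rest at fixture x 70 mm. Stop: 60 mm wide, x -12 to 16 mm about here, top 30 mm above here. Slot, open on top: x -4 to 4 mm, 41 mm along y, 30 mm deep. Back wall solid; front wall (x -12 to -4) has a full-height opening 26 mm wide for the block's nose.
- stop (a joint): How far the sprung stop is pushed back along the fixture's +x, in m: 0 at rest, end of travel at 0.022. The spring gives 0.8 N per mm (8 N at 10 mm), with slight friction and no preload.
- wide_gauge_centre (a point): Centre, 33 mm above the foot, of the wide gauge: 36 mm wide (its y), 66 mm high (z up), 60 g. Lower 32 mm: steel blade 4 mm thick (its x), the lowest 6 mm thinned to 2 mm. Upper 34 mm: black flat grip 10 mm thick, 36 mm wide. It starts upright in either pocket of the stand; fully down in the stop's slot, this point is 33 mm above the slot floor.
- narrow_gauge_centre (a point): Centre of the narrow gauge: the same shape, height and thickness but only 20 mm wide; in the other pocket of the stand. Not needed: leave it.
- stand: Fixed wooden gauge stand, 55 (x) x 150 (y) x 34 mm high, origin under its centre. Two pockets at y -35 and 35 mm, each 6 x 40 mm, 24 mm deep, hold the gauges upright, thickness along the stand's x, feet 10 mm and tops 76 mm above the table. Which gauge is in which pocket changes.
- block_centre (a point): Centre, 22.5 mm above its underside, of the loose aluminium valve block, 80 (x) x 40 (y) x 45 mm high, lying on the bed between the strips, x along the fixture's x. A steel nose bar 20 mm wide (14 to 32 mm above the bed) projects 25 mm from its +x face: nose end 65 mm ahead of here. With the gauge against the slot's back wall the nose end is at the slot's centre. About 0.4 kg, varies.
- fitting: Brass fitting, 22 mm across, 26 mm high, standing on the bed beside the spring housing. Bystander; origin under its centre.
- spanner: Steel spanner lying on the bench. Bystander.
- grease: Yellow grease bottle, 48 mm across, 120 mm high. Bystander; origin under its centre.
- collar: Steel collar, 44 mm across, 14 mm high. Bystander; origin under its centre.
- dial: Round pressure gauge lying face up, 64 mm across, 22 mm high. Bystander; origin under its centre.
Not all that is in view belongs to the job. What is shaped like the part that bears wide_gauge_centre but red or yellow is not meant.

How it is judged (in metres and radians):
On the way, in this order (a step that is already met when the one before it is completed fails the run):
1. the wide gauge stands fully in the stop's slot, let go, the block not yet pressing on it (x of wide_gauge_centre in the frame of slot_floor between -0.006 and 0.006 m and y of wide_gauge_centre in the frame of slot_floor between -0.006 and 0.006 m and z of wide_gauge_centre in the frame of slot_floor between 0.029 and 0.037 m and angle between wide_gauge_centre's own z axis and vertical below 0.18 rad and contact force between the fingers and wide_gauge below 0.3 N and contact force between block and wide_gauge below 0.5 N and value of joint stop below 0.003 m), for 0.2 s.
2. the block presses the gauge and holds the stop 6 to 14 mm back (x of wide_gauge_centre in the frame of slot_floor between -0.006 and 0.006 m and y of wide_gauge_centre in the frame of slot_floor between -0.006 and 0.006 m and z of wide_gauge_centre in the frame of slot_floor between 0.029 and 0.037 m and angle between wide_gauge_centre's own z axis and vertical below 0.18 rad and contact force between the fingers and wide_gauge below 0.3 N and value of joint stop between 0.006 and 0.014 m and velocity of joint stop between -0.01 and 0.01 m/s and contact force between block and wide_gauge between 3.5 and 14 N and contact force between the fingers and block above 2 N and z of block_centre in the frame of fixture between 0.0325 and 0.0435 m and angle between block_centre's own z axis and vertical below 0.1 rad), for 0.3 s.
At the end, for the whole second after the job is handed in: Wide gauge on the slot floor (within 4 mm in height, 6 mm sideways, lean under 0.18 rad), not touched; the fingers hold the block (over 2 N) flat on the bed (within 5 mm, 0.1 rad), pressing the gauge with 3.5 to 14 N, the stop still at 6 to 14 mm of its travel (all of step 2); the arm keeps its last pose, push and grip.
It fails at once if the stop is shoved to the end of its travel (over 20 mm) (value of joint stop above 0.02 m).
It fails at once if the narrow gauge or the brass fitting is moved by more than 20 mm (distance of any of narrow_gauge_centre, fitting from where it was at the start of the episode above 0.02 m).
It fails at once if another thing on the bench is moved by more than 30 mm (distance of any of spanner, grease, collar, dial from where it was at the start of the episode above 0.03 m).
It also fails if it takes over 51 s, if anything falls off the work surface, if the arm or the gripper's body presses on something with over 40 N, if the wrist force passes 120 N, or if a joint passes its speed limit or range.

### The arm

A 6-joint arm with a two-finger parallel gripper is mounted at the origin on the work surface. World frame = base frame: x ahead of the robot, y to its left, z up, the work surface at z = 0. Lengths are in m, angles in degrees, forces in N, time in s.
With the tool pointing down it reaches from about 0.4 to 0.825 m from the base axis. Payload 7 kg.
Tool frame: the origin (TCP) lies on the centre line of the jaws, within the pads' length; the fingertips stand 11 mm ahead of it and the grasp point (between the pads) lies 8 mm behind it; z points along the fingers, y is the line along which they close (so a half turn about z gives the same grasp; the last joint's range is limited). The gripper opens to 88 mm and grips with 3 to 60 N. Pads are 19 mm wide; open, the fingers measure 130 mm over their backs; the gripper's body (78 mm by 193 mm) begins 47 mm behind the grasp point.
Start: joints at [91.106, 20.546, 0.682, 0, -70.136, -16.507], TCP at [0.179, 0.651, 0.238] pointing down, gripper open.
Joint ranges: [-176.03, 176.03], [-82.01, 121.73], [-58.28, 71.71], [-173.87, 95.51], [-174.79, -0.11], [-173.66, 173.66]. Speed limits (degrees/s): [136.94, 136.94, 172.46, 180, 180, 180].

### API

Orientations are given as [roll, pitch, yaw] about the fixed x, y, z axes, in that order (R = Rz(yaw) Ry(pitch) Rx(roll)).
In Python, from plant import r, capture, camera_model, job gives the robot as it stands.
- The arm moves only by the tool drive_tool, never from a script. Its argument "increments" is a list that holds one entry, the list of rows, each a list of 5 numbers: the gripper's target within -1 to 1 (fully open at 1, half-way at 0, shut at -1), then the shift along the tool's x, y, z scaled (see below), then the turn about the tool's z scaled (see below). In form: [[[gripper, tx, ty, tz, roll], ...]]. A call has 1 to 5 rows; each row is the pose to reach, as a shift and turn from the pose commanded when the call began, along the tool's axes at that moment, turning the shorter way round; what a row does not reach only later rows make up. The controller multiplies each number of a shift by 120 mm and each number of a turn by 360 degrees. A row lasts 1/8 s, in which the tool goes at most 62.5 mm and 10.7 degrees, less where a joint would pass 70% of its speed; a pose out of reach is approached as far as the arm can. A call with a number of a shift or a turn outside -1 to 1 is refused whole. A call with a gripper value outside its range is refused whole. The fingers move at their own pace and stop on an object; "squeeze" is the grip in N (left out, the last holds). Time passes only in rows, so rows that repeat a pose let the fingers close. It gives the time, the measured TCP pose, the force, the opening and the grip force at its end, in the units of the state.
- r.get_state(): the state, without advancing time (a new reading comes with each control period).
- capture(name): name is "scene" or "top" or "wrist"; returns the picture (384x512x3 uint8, red, green, blue); there is no depth.
- camera_model(name): a dict with "camera_matrix" (3x3 intrinsics, pixels), "rvec" (rotation vector, rad) and "tvec" (3), from world to camera coordinates, as OpenCV has them. Camera axes: x right, y down, z forward; pixel columns grow to the right and rows downward; lengths in m; the calibration is good to about 2 mm. A picture is of the moment at which its call begins: read the wrist's pose just before it. camera_model takes no time and is no camera call; for the wrist camera it gives the pose at the moment of the call.
- job.close_job(): hands the job in; it is judged then, once.
The state is a dict: "time_s": time; "joints": joint angles; "qd": joint speeds; "joint_torque": joint torques, N m; "tcp_pos": TCP position; "eef_rot": TCP orientation; "contact_force": force on the tool from outside, world axes, zero at the start; "moment": the same for the moment, N m; "gripper_width": finger opening in m; "gripper_force": force on a finger pad.
Only numpy, scipy, OpenCV 4.12 (cv2) and the standard library are available. Lean on these libraries where they do the work, as an engineer would, in place of code of your own. Each camera call takes 0.05 s, during which the arm holds its last target. There are 200 camera calls.

## Working session

There is one attempt and no reset: what is moved stays moved. The work goes in short steps, Python scripts to look and compute and a tool call to move; the robot and the scene stay as the last step left them, time stands still between calls to the robot, and variables do not carry over. Pictures are saved under pics/ and viewed, at most 10 in all, crops included, and the job is handed in when it is done.

Besides the shell and the picture viewer there is one more tool, called after "Emit:" as name([rows], argument=value, ...), one row to a line, values as JSON. drive_tool: Moves the arm, as the interface text tells. Its arguments: {"type":"object","properties":{"increments":{"type":"array"},"squeeze":{"type":"number"}},"required":["increments"]}

```bash
mkdir -p pics; cat > h.py <<'E'
import numpy as np, cv2
from plant import r, capture, camera_model, job
def save(n,f,im=None):
    im=capture(n) if im is None else im
    cv2.imwrite('pics/'+f,im[:,:,::-1]); return im
def ray(n,u,v,m=None):
    m=m or camera_model(n); K=np.array(m['camera_matrix']); R=cv2.Rodrigues(np.array(m['rvec'],float))[0]; t=np.array(m['tvec'],float).ravel()
    return -R.T@t, R.T@np.linalg.inv(K)@np.array([u,v,1.])
def onz(n,u,v,z,m=None):
    c,d=ray(n,u,v,m); return c+d*(z-c[2])/d[2]
E
python3 - <<'E'
from h import *
print(r.get_state())
a=save('scene','s0.png');b=save('top','t0.png')
for n in('scene','top','wrist'):
  print(n,ray(n,256,192))
print(camera_model('top'))
cv2.imwrite('pics/st.png',cv2.resize(np.hstack([a,b])[:,:,::-1],(800,300)))
cv2.imwrite('pics/t1.png',cv2.resize(b[:,:,::-1],(800,600),interpolation=cv2.INTER_CUBIC))
cv2.imwrite('pics/s1.png',cv2.resize(a[:,:,::-1],(800,600),interpolation=cv2.INTER_CUBIC))
E
```

```text
{'time_s': 0.0, 'joints': array([ 9.11036080e+01,  2.05918312e+01,  6.30898380e-01, -1.97968791e-02,
       -7.01366435e+01, -1.65075403e+01]), 'qd': array([-0.06027631,  0.00236854, -0.01464742, -0.01178205,  0.06556011,
        0.02922476]), 'joint_torque': array([-1.44678230e-03, -5.82709587e+01,  2.93058479e+01,  6.99771255e+00,
        6.98751857e-03, -1.54856684e-04]), 'tcp_pos': array([0.17918966, 0.65026135, 0.23659739]), 'eef_rot': array([ 1.79901157e+02, -9.88514927e-03, -1.54106662e+01]), 'contact_force': array([ 0.3918758 ,  0.57498984, -0.59095872]), 'moment': array([-0.00558071,  0.01449868,  0.01621066]), 'gripper_force': 0.0, 'gripper_width': 0.08759459740222304}
scene (array([1.29163016, 0.05287913, 0.94597268]), array([-0.64755967, -0.05003456, -0.76041298]))
top (array([0.2859238 , 0.02642542, 1.35685709]), array([ 0.20499277,  0.00449569, -0.97876278]))
wrist (array([0.24289675, 0.63410236, 0.383236  ]), array([-0.22824866,  0.07253519, -0.97096877]))
{'camera_matrix': array([[483.25667637,   0.        , 255.54846914],
       [  0.        , 483.25667637, 194.04803817],
       [  0.        ,   0.        ,   1.        ]]), 'rvec': array([ 2.16639835, -2.06201339,  0.21430707]), 'tvec': array([0.00605434, 0.55351681, 1.27165025])}
```

View pics/t1.png

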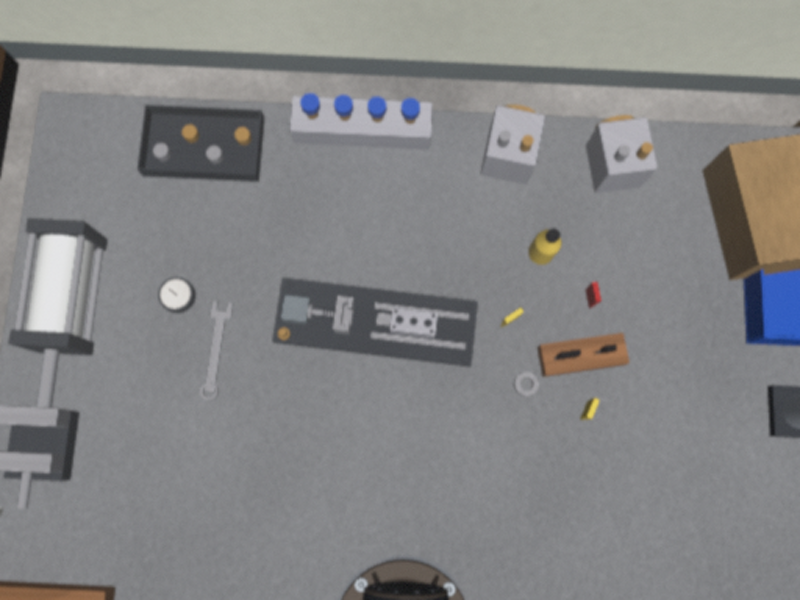

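View pics/s1.png

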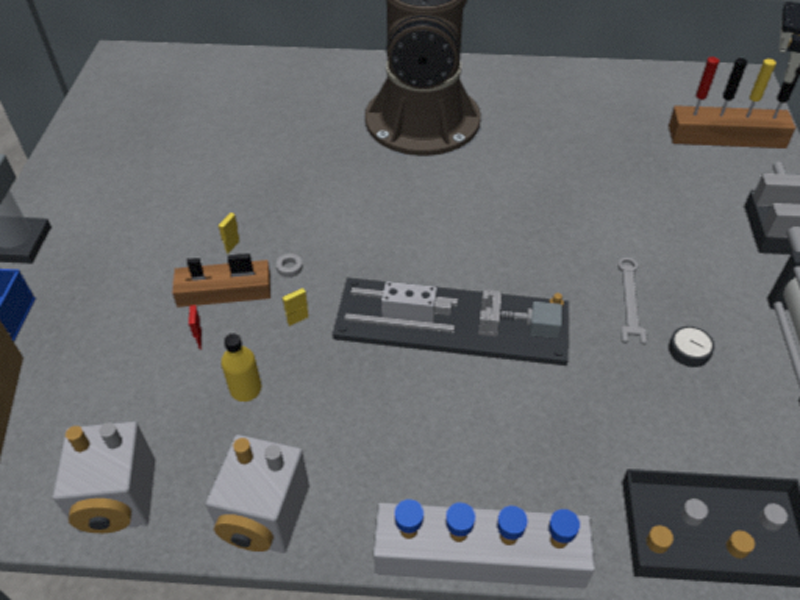

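The top view shows the bed at about (375,320) of the 800x600 picture, with the stop to the left (+y) and the block to the right. The stand is at (584,354), with the wide gauge in its left pocket at (568,354) and the narrow one at (607,349). The red and yellow look-alikes lie around the stand.

```bash
python3 - <<'E'
from h import *
b=cv2.imread('pics/t0.png'); hsv=cv2.cvtColor(b,cv2.COLOR_BGR2HSV)
def corners(m,z,roi):
    k=np.zeros_like(m); x0,y0,x1,y1=roi; k[y0:y1,x0:x1]=m[y0:y1,x0:x1]
    k=cv2.morphologyEx(k,cv2.MORPH_CLOSE,np.ones((9,9)))
    c=max(cv2.findContours(k,0,2)[0],key=cv2.contourArea); h=cv2.convexHull(c)
    P=np.array([onz('top',*p[0],z)[:2] for p in h]).astype(np.float32)*1000
    return cv2.minAreaRect(P)
dark=((hsv[:,:,2]<75)*255).astype('uint8')
print('fix',corners(dark,.015,(165,170,315,245)))
br=((hsv[:,:,0]<20)&(hsv[:,:,1]>90)&(hsv[:,:,2]>60)).astype('uint8')*255
print('stand',corners(br,.034,(335,205,410,245)))
# key pts
for n,u,v,z in [('block',414,321,.06),('nose',384,320,.047),('stop',343,314,.053),('housing',295,307,.049),('wide',568,354,.076),('narrow',607,349,.076),('grease',545,246,.06),('collar',527,384,.014)]:
    print(n,onz('top',u/1.5625,v/1.5625,z)[:2]*1000)
E
```

```text
Traceback (most recent call last):
ValueError: max() iterable argument is empty
```

```bash
python3 - <<'E'
from h import *
b=cv2.imread('pics/t0.png'); hsv=cv2.cvtColor(b,cv2.COLOR_BGR2HSV)
print(hsv[225,[160,200,240,290,310,380]].tolist(), hsv[218,[348,352,390]].tolist())
def corners(m,z,roi):
    k=np.zeros_like(m); x0,y0,x1,y1=roi; k[y0:y1,x0:x1]=m[y0:y1,x0:x1]
    k=cv2.morphologyEx(k,cv2.MORPH_CLOSE,np.ones((9,9)))
    c=max(cv2.findContours(k,0,2)[0],key=cv2.contourArea); h=cv2.convexHull(c)
    P=np.array([onz('top',*p[0],z)[:2] for p in h]).astype(np.float32)*1000
    return cv2.minAreaRect(P)
dark=((hsv[:,:,2]<90)*255).astype('uint8')
print('fix',corners(dark,.015,(165,170,315,245)))
br=((hsv[:,:,0]<20)&(hsv[:,:,1]>90)&(hsv[:,:,2]>60)).astype('uint8')*255
print('stand',corners(br,.034,(335,205,410,245)))
for n,u,v,z in [('block',414,321,.06),('nose',384,320,.047),('stop',343,314,.053),('housing',295,307,.049),('wide',568,354,.076),('narrow',607,349,.076),('grease',545,246,.06),('collar',527,384,.014)]:
    print(n,onz('top',u/1.5625,v/1.5625,z)[:2]*1000)
E
```

```text
[[113, 7, 137], [114, 9, 136], [116, 23, 79], [110, 19, 81], [105, 8, 135], [13, 116, 136]] [[0, 0, 130], [6, 10, 131], [12, 120, 140]]
fix ((525.6556396484375, 75.85968017578125), (355.0584716796875, 116.56307983398438), 85.81206512451172)
stand ((482.00970458984375, -295.6171875), (53.06573486328125, 150.9599151611328), 10.99448299407959)
block [521.36207563   6.16029915]
nose [522.88193833  58.85544543]
stop [528.91215077 131.2118987 ]
housing [537.99464965 216.92688113]
wide [ 474.28533613 -259.18448147]
narrow [ 486.22604807 -325.92898221]
grease [ 668.65148901 -220.98320917]
collar [ 426.03137353 -200.34430412]
```

Emit:
drive_tool([
  [[1,0.33,0.33,0,0],[1,0.67,0.67,0,0],[1,1,1,0,0],[1,1,1,0,0]],
])

```text
time_s: 0.6
tcp_pos: [0.2644, 0.5001, 0.238]
eef_rot: [180.0, 0.0, -15.6]
contact_force: [0.0, 0.7, -0.1]
gripper_width: 0.0878
gripper_force: 0.0
```

Emit:
drive_tool([
  [[1,0.4,0.4,0,0],[1,0.7,0.7,0,0],[1,1,1,0,0]],
])

```text
time_s: 0.98
tcp_pos: [0.3473, 0.3545, 0.2374]
eef_rot: [180.0, 0.0, -15.4]
contact_force: [0.3, 0.2, -0.1]
gripper_width: 0.0873
gripper_force: 0.0
```

Emit:
drive_tool([
  [[1,0.4,0.4,0,0],[1,0.7,0.7,0,0],[1,1,1,0,0],[1,1,1,0,0]],
])

```text
time_s: 1.48
tcp_pos: [0.4317, 0.206, 0.2374]
eef_rot: [180.0, 0.0, -15.6]
contact_force: [0.7, -0.2, -0.2]
gripper_width: 0.0877
gripper_force: 0.0
```

Emit:
drive_tool([
  [[1,0.4,0.35,0,0],[1,0.79,0.7,0,0],[1,0.79,0.7,0,0]],
])

```text
time_s: 1.85
tcp_pos: [0.5012, 0.1, 0.2369]
eef_rot: [179.9, 0.0, -15.6]
contact_force: [-0.1, -0.6, 0.0]
gripper_width: 0.087
gripper_force: 0.0
```

```bash
cat >> h.py <<'E'
import json
def wsave(f):
    m=camera_model('wrist'); im=save('wrist',f)
    json.dump({k:np.array(v).tolist() for k,v in m.items()},open('pics/'+f+'.json','w'))
    cv2.imwrite('pics/'+f.replace('.png','b.png'),cv2.resize(im[:,:,::-1],(800,600),interpolation=cv2.INTER_CUBIC))
def wz(f,u,v,z):  # u,v in the 800x600 picture
    return onz('',(u+.5)/1.5625-.5,(v+.5)/1.5625-.5,z,json.load(open('pics/'+f+'.json')))[:2]*1000
E
python3 -c "
from h import *
wsave('w1.png')"
```

```text
(no output)
```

View pics/w1b.png

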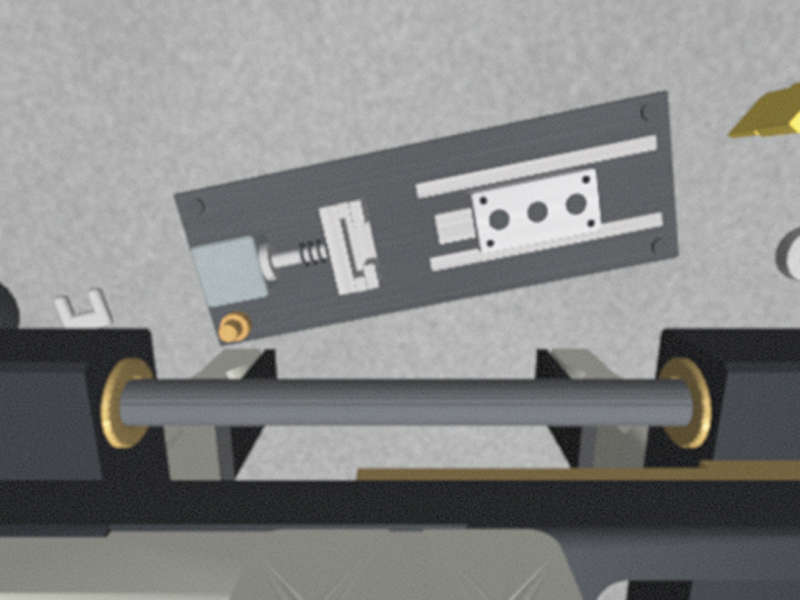

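The close view shows the bed's corners at (176,194), (666,91), (678,255) and (222,345). The stop's slot is at about (349,250), with the nose opening on its right side, and the block's top corners are at (471,193), (597,170), (602,227) and (482,254).

```bash
python3 - <<'E'
from h import *
f='w1.png'
g=lambda p,z:np.array([wz(f,*q,z) for q in p])
C=g([(176,194),(666,91),(678,255),(222,345)],.015)
print(C.round(1)); 
d=((C[1]-C[0])+(C[2]-C[3])); ax=-d/np.linalg.norm(d); 
print('size',np.linalg.norm(C[1]-C[0]),np.linalg.norm(C[2]-C[1]),np.linalg.norm(C[3]-C[2]),'head',np.degrees(np.arctan2(ax[1],ax[0])))
ctr=C.mean(0); O=ctr-15*ax; print('ctr',ctr,'O',O,'slot',O+70*ax)
ay=np.array([-ax[1],ax[0]])
fx=lambda P:np.c_[(P-O)@ax,(P-O)@ay].round(1)
B=g([(471,193),(597,170),(602,227),(482,254)],.060); print('block',B.round(1),fx(B),B.mean(0))
S=g([(339,221),(356,279)],.053); print('slot',S,fx(S))
S=g([(320,209),(361,200),(379,288),(340,294)],.053); print('stop',fx(S))
print('nose',fx(g([(436,214),(440,243)],.047)))
E
```

```text
[[ 598.7  246.6]
 [ 572.1 -106.4]
 [ 455.5  -98.4]
 [ 481.2  255.8]]
size 354.0191484825449 116.80523125870073 355.06912819857195 head 85.76933720307376
ctr [526.89066999  74.38924115] O [525.78409124  59.43011406] slot [530.94812538 129.23937384]
block [[544.4  45.4]
 [536.7 -34.5]
 [500.5 -31.3]
 [504.4  47.8]] [[-12.6 -19.6]
 [-92.9 -17.8]
 [-92.3  18.5]
 [-13.2  20.5]] [521.49097965   6.8495985 ]
slot [[549.93965784 132.80785726]
 [509.59410338 133.46376113]] [[ 75.  -18.7]
 [ 72.6  21.6]]
stop [[ 85.4 -28.7]
 [ 57.7 -29.1]
 [ 58.6  30.8]
 [ 85.7  29.6]]
nose [[ 11.1 -10. ]
 [ 12.    9.7]]
```

```bash
python3 - <<'E'
import cv2
a=cv2.imread('pics/w1.png')[115:205,185:405]
cv2.imwrite('pics/w1c.png',cv2.resize(a,(792,324),interpolation=cv2.INTER_CUBIC))
E
```

```text
(no output)
```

View pics/w1c.png

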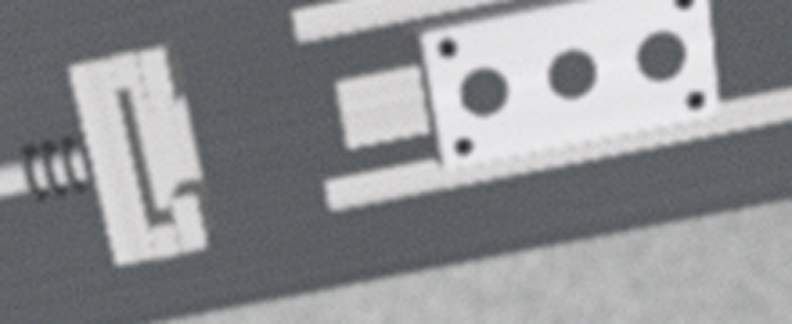

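The crop puts the slot as the dark line at (145,155), parallel to the stop's faces, with the nose opening on the block side. Next I move to the stand.

Emit:
drive_tool([
  [[1,0.1,0.5,0,0],[1,0.2,1,0,0],[1,0.2,1,0,0]],
])

```text
time_s: 2.28
tcp_pos: [0.4904, -0.0214, 0.2376]
eef_rot: [180.0, 0.0, -15.5]
contact_force: [-0.5, 0.6, 0.1]
gripper_width: 0.0875
gripper_force: 0.0
```

Emit:
drive_tool([
  [[1,0.1,0.5,0,0.029],[1,0.2,0.9,0,0.058],[1,0.2,0.9,0,0.087],[1,0.2,0.9,0,0.116],[1,0.2,0.9,0,0.145]],
])

```text
time_s: 2.9
tcp_pos: [0.4862, -0.1287, 0.2375]
eef_rot: [-180.0, 0.0, -67.8]
contact_force: [0.4, 0.2, 0.2]
gripper_width: 0.0875
gripper_force: 0.0
```

```bash
cat >> h.py <<'E'
def to(x,y,z,yaw):  # mm, deg
    s=r.get_state(); p=np.array(s['tcp_pos'])*1000; w=s['eef_rot'][2]; c,n=np.cos(np.radians(w)),np.sin(np.radians(w))
    d=np.array([x,y,z])-p
    t=((w-yaw+90)%180-90)
    print('at',p.round(1),round(w,1),'shift',(np.array([d[0]*c+d[1]*n, d[0]*n-d[1]*c, -d[2]])/120).round(3),'turn',round(t/360,4),'t',s['time_s'],'F',np.round(s['contact_force'],1))
E
python3 -c "
from h import *
wsave('w2.png');to(475,-261,200,-79)"
```

```text
at [ 486.2 -128.6  237.5] -68.3 shift [0.991 0.494 0.312] turn 0.0296 t 2.95 F [ 0.8  0.8 -0.1]
```

View pics/w2b.png

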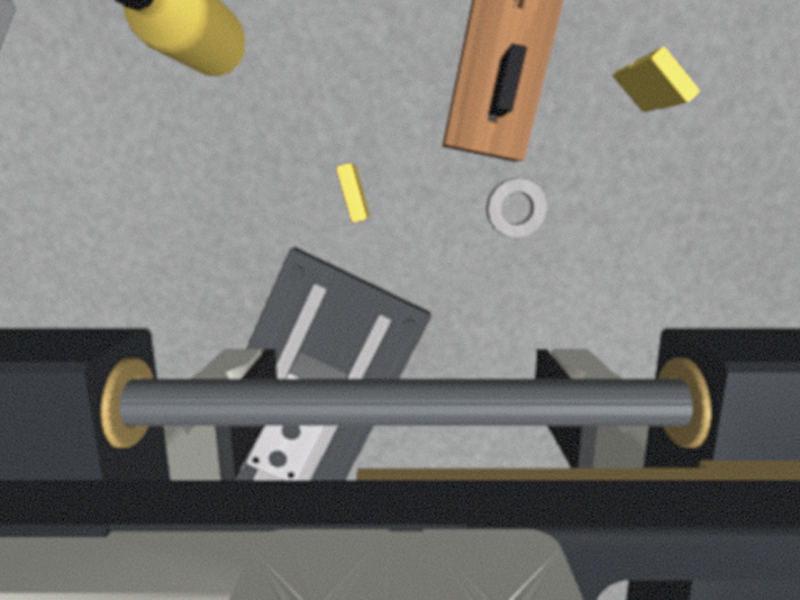

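The near picture shows the stand's end edge running from (444,146) to (523,160), the wide gauge's black grip at (508,80) and the collar at (517,208). I'm moving closer with the jaws aligned for a finer look.

Emit:
drive_tool([
  [[1,0.33,0.1,0,0.03],[1,0.33,0.1,0,0.03]],
])

```text
time_s: 3.2
tcp_pos: [0.4903, -0.1715, 0.2373]
eef_rot: [180.0, 0.0, -78.3]
contact_force: [0.1, -0.0, -0.5]
gripper_width: 0.0878
gripper_force: 0.0
```

```bash
python3 -c "
from h import *
wsave('w3.png');to(475,-261,200,-79)"
```

```text
at [ 490.1 -170.9  237.3] -78.2 shift [0.709 0.276 0.311] turn 0.0022 t 3.25 F [-0.8  1.7 -0.1]
```

View pics/w3b.png

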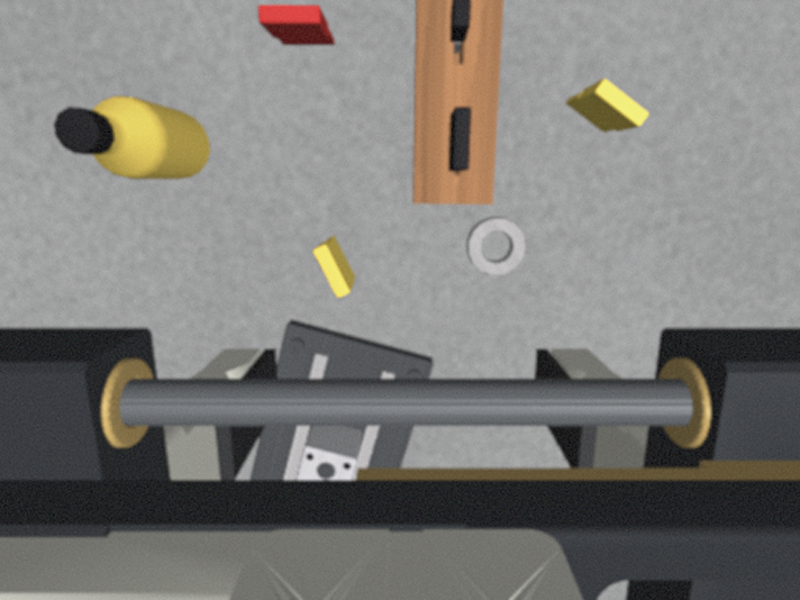

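The stand is square to the tool. Its near corners are at (414,203) and (493,203), the wide gauge's grip at (460,138), and the yellow look-alikes at (610,103) and (333,265).

```bash
python3 - <<'E'
from h import *
f='w3.png'
L=wz(f,414,203,.034);R=wz(f,493,203,.034);L2=wz(f,416,5,.034);R2=wz(f,502,5,.034)
print(L,R,L2,R2,np.linalg.norm(L-R)); 
for a,b in((L,L2),(R,R2)): d=b-a; print('head',np.degrees(np.arctan2(d[1],d[0])))
h=np.radians(-79); d=np.array([np.cos(h),np.sin(h)]); print('wide from stand',(L+R)/2+40*d)
a=cv2.imread('pics/w3.png'); g=(cv2.cvtColor(a,cv2.COLOR_BGR2HSV)[:,:,2]<70).astype('uint8'); k=g*0; k[60:115,275:315]=g[60:115,275:315]
c=max(cv2.findContours(k,0,2)[0],key=cv2.contourArea); print(cv2.boundingRect(c),cv2.minAreaRect(c))
x,y,w,hh=cv2.boundingRect(c)
M=json.load(open('pics/w3.png.json'))
for u,v in((x,y),(x+w,y),(x,y+hh),(x+w,y+hh)):
  print(onz('',u-.5,v-.5,.076,M)[:2]*1000,onz('',u-.5,v-.5,.042,M)[:2]*1000)
for n,u,v,z in(('y1',648,118,.06),('y1',570,103,0),('y1',610,130,.0),('y2',333,265,.01),('col',497,246,.014),('gr',150,140,.06)): print(n,wz(f,u,v,z))
for s in a[60:120:4,285:310,2]: print(*s)
E
```

```text
[ 495.01743233 -219.32238651] [ 441.39070173 -230.3566238 ] [ 519.05027487 -339.85091426] [ 465.77380411 -350.8249517 ] 54.75016554640745
head -78.72337617172703
head -78.55776480546088
wide from stand [ 475.83642684 -264.10459249]
(288, 69, 12, 40) ((293.5, 88.5), (39.0, 11.0), 90.0)
[ 487.12337362 -278.88225409] [ 485.22392785 -283.78301194]
[ 476.41895596 -281.0860023 ] [ 473.33717652 -286.23017047]
[ 479.28519782 -244.57107627] [ 476.52000302 -245.68206601]
[ 468.26226398 -246.83959928] [ 464.27955448 -248.2011539 ]
y1 [ 365.02208404 -299.8333863 ]
y1 [ 397.91328236 -310.3247237 ]
y1 [ 363.9128712 -298.3673969]
y2 [ 545.38844672 -160.36398773]
col [ 427.16444563 -200.06803308]
gr [ 664.5421427  -224.99676788]
194 199 197 198 197 190 196 201 199 200 192 194 193 193 188 191 190 181 183 179 181 181 179 178 180
194 199 198 199 197 195 195 198 200 202 198 189 194 186 180 181 180 182 181 179 185 182 181 180 179
193 195 197 197 192 178 152 134 137 127 129 126 126 123 125 143 159 178 182 186 185 183 183 181 182
195 193 186 152 98 50 39 41 50 50 43 50 55 54 55 73 124 173 188 183 188 182 1
[... 302 characters left out ...]
 50 51 51 55 52 63 121 173 189 184 189 186 181 180 177 181
192 176 130 64 28 31 38 50 52 49 54 53 54 54 77 125 171 186 182 185 191 185 182 176 184
193 168 117 48 27 30 50 45 44 55 57 48 57 53 69 127 176 184 184 188 188 185 184 179 184
192 172 115 49 12 34 43 53 52 53 54 56 54 55 84 132 173 190 183 189 186 185 185 180 177
194 169 109 37 26 34 43 58 52 52 50 48 49 61 94 148 180 189 186 186 191 185 180 178 180
192 172 121 73 53 48 49 38 52 60 67 79 92 113 141 170 187 186 187 188 187 186 185 179 183
191 196 191 189 186 185 182 170 164 168 177 176 181 181 184 192 188 186 186 191 186 186 179 183 181
194 190 192 188 193 198 202 194 189 174 175 173 179 180 186 187 187 188 190 194 187 181 185 182 182
```

Emit:
drive_tool([
  [[0,0.4,0.15,0,0.0015],[0,0.73,0.27,0.2,0.0015],[0,0.73,0.27,0.6,0.0015],[0,0.73,0.27,0.85,0.0015],[0,0.73,0.27,0.85,0.0015]],
])

```text
time_s: 3.88
tcp_pos: [0.4744, -0.2626, 0.1336]
eef_rot: [179.8, 0.1, -78.7]
contact_force: [0.6, -0.6, 0.9]
gripper_width: 0.0454
gripper_force: 0.0
```

```bash
python3 -c "
from h import *
to(476.3,-263,57,-78.65)"
```

```text
at [ 474.4 -262.6  133.6] -78.7 shift [ 0.006 -0.015  0.638] turn -0.0003 t 3.875 F [ 0.6 -0.6  0.9]
```

Emit:
drive_tool([
  [[0,0.006,-0.015,0.2,0],[0,0.006,-0.015,0.4,0],[0,0.006,-0.015,0.55,0],[0,0.006,-0.015,0.635,0],[0,0.006,-0.015,0.635,0]],
])

```text
time_s: 4.5
tcp_pos: [0.4779, -0.2641, 0.0599]
eef_rot: [-180.0, -0.0, -78.8]
contact_force: [0.2, 0.5, -0.3]
gripper_width: 0.0439
gripper_force: 0.0
```

Emit:
drive_tool([
  [[-1,0,0,0,0],[-1,0,0,0,0],[-1,0,0,0,0],[-1,0,0,0,0],[-1,0,0,0,0]],
], squeeze=25)

```text
time_s: 5.12
tcp_pos: [0.4769, -0.2647, 0.0595]
eef_rot: [180.0, 0.0, -78.9]
contact_force: [-2.8, -0.4, 3.4]
gripper_width: 0.0101
gripper_force: 25.0
```

Emit:
drive_tool([
  [[-1,0,0,-0.2,0],[-1,0,0,-0.6,0],[-1,0,0,-1,0],[-1,0,0,-1,0]],
])

```text
time_s: 5.62
tcp_pos: [0.4798, -0.2652, 0.1835]
eef_rot: [-179.6, -0.2, -78.9]
contact_force: [-0.6, 0.2, -0.7]
gripper_width: 0.01
gripper_force: 25.0
```

```bash
python3 -c "
from h import *
to(440,129,190,-4.2)
print(r.get_state()['gripper_width'],r.get_state()['gripper_force'])"
```

```text
at [ 479.8 -265.2  183.5] -78.9 shift [-3.287 -0.306 -0.054] turn -0.2075 t 5.625 F [-0.6  0.2 -0.7]
0.010020495824969486 24.97609555721283
```

Emit:
drive_tool([
  [[-1,-0.4,-0.04,0,-0.02],[-1,-0.8,-0.08,0,-0.05],[-1,-1,-0.1,0,-0.08],[-1,-1,-0.1,0,-0.1],[-1,-1,-0.1,0,-0.12]],
])

```text
time_s: 6.25
tcp_pos: [0.4658, -0.1438, 0.1786]
eef_rot: [180.0, 0.0, -35.4]
contact_force: [0.2, 0.4, -1.1]
gripper_width: 0.0101
gripper_force: 25.0
```

```bash
python3 -c "
from h import *
to(440,129,190,-4.2)"
```

```text
at [ 465.8 -143.8  178.6] -35.4 shift [-1.494 -1.727 -0.095] turn -0.0868 t 6.25 F [ 0.2  0.4 -1.1]
```

Emit:
drive_tool([
  [[-1,-0.3,-0.35,0,0],[-1,-0.6,-0.7,0,0],[-1,-0.85,-0.97,-0.1,0],[-1,-0.85,-0.97,-0.1,0]],
])

```text
time_s: 6.75
tcp_pos: [0.4514, 0.0121, 0.1915]
eef_rot: [-179.9, -0.0, -35.5]
contact_force: [0.3, 0.2, -0.9]
gripper_width: 0.0102
gripper_force: 25.0
```

Emit:
drive_tool([
  [[-1,-0.3,-0.35,0,-0.02],[-1,-0.64,-0.75,0,-0.05],[-1,-0.64,-0.75,0,-0.087],[-1,-0.64,-0.75,0,-0.087],[-1,-0.64,-0.75,0,-0.087]],
])

```text
time_s: 7.38
tcp_pos: [0.4413, 0.1271, 0.1905]
eef_rot: [180.0, 0.1, -4.5]
contact_force: [-0.0, 0.2, -1.5]
gripper_width: 0.0097
gripper_force: 25.0
```

```bash
python3 -c "
from h import *
wsave('w4.png');to(530.3,129.2,150,-4.2)"
```

```text
at [441.4 126.9 190.7] -4.5 shift [ 0.737 -0.077  0.339] turn -0.0009 t 7.425 F [ 0.5  0.1 -0.8]
```

View pics/w4b.png

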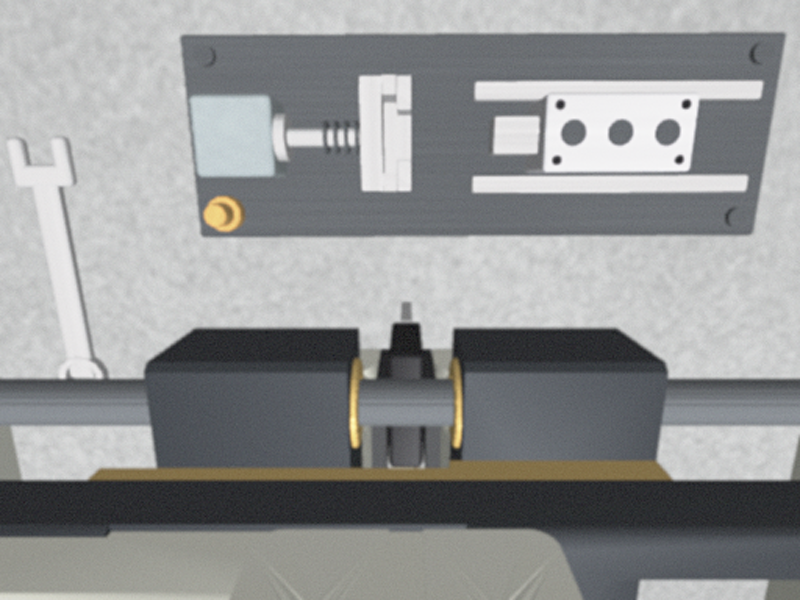

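The gauge hangs straight in the jaws, with its blade tip at (406,304). The stop's top spans (360,76) to (411,190), and the slot is its darker line near x = 385.

```bash
python3 - <<'E'
from h import *
f='w4.png'; M=json.load(open('pics/w4.png.json'))
a=cv2.imread('pics/w4.png',0)
print('col226..268 rows 60,75,100,118'); 
for v in (54,64,75,85,100,112,118): print(v,a[v,226:268].tolist())
print('blade rows'); 
for v in(190,194,198,202): print(v,a[v,245:275].tolist())
c4,n=np.cos(np.radians(-4.4)),np.sin(np.radians(-4.4)); 
tcp=np.array([441.35,127]); 
def rel(P): d=P-tcp; return np.array([d[0]*c4+d[1]*n, d[0]*n-d[1]*c4])
for n_,u,v,z in(('stop',360,76,.053),('stop',411,76,.053),('stop',411,190,.053),('stop',361,190,.053),('c',182,36,.015),('c',783,34,.015),('c',753,235,.015),('c',202,236,.015),('bladeL',403,303,.141),('bladeR',410,303,.141)):
  P=wz(f,u,v,z); print(n_,P.round(1),rel(P).round(1))
E
```

```text
col226..268 rows 60,75,100,118
54 [112, 110, 114, 164, 226, 234, 233, 232, 230, 229, 227, 224, 226, 228, 228, 230, 229, 227, 219, 226, 231, 230, 233, 230, 232, 229, 222, 211, 219, 227, 230, 230, 230, 229, 230, 229, 218, 149, 111, 107, 109, 110]
64 [116, 112, 117, 164, 220, 235, 233, 232, 230, 230, 228, 226, 228, 225, 229, 230, 229, 217, 156, 142, 153, 159, 160, 158, 159, 160, 155, 172, 219, 228, 229, 229, 228, 227, 232, 232, 219, 152, 106, 107, 106, 110]
75 [111, 111, 111, 128, 185, 228, 232, 233, 231, 230, 227, 227, 229, 227, 228, 229, 230, 220, 173, 182, 224, 229, 230, 229, 227, 229, 228, 231, 231, 231, 231, 229, 226, 228, 231, 233, 220, 156, 110, 108, 106, 109]
85 [209, 152, 124, 154, 191, 224, 233, 233, 233, 231, 230, 226, 227, 229, 227, 229, 232, 221, 185, 175, 220, 231, 231, 228, 228, 231, 230, 229, 232, 231, 230, 228, 228, 229, 230, 233, 220, 157, 109, 108, 113, 111]
100 [109, 109, 112, 119, 166, 221, 234, 235, 232, 232, 230, 229, 228, 227, 227, 232, 230, 232, 216, 185, 210, 227, 231, 230, 230, 230, 229, 229, 230, 228, 229, 228, 227, 228, 229, 230, 218, 152, 107, 99, 108, 105]
[... 683 characters left out ...]
25, 146, 179, 204, 208, 206, 203, 203, 195, 197, 198, 201, 201, 205]
198 [204, 204, 204, 203, 207, 204, 203, 202, 210, 210, 205, 183, 147, 123, 124, 121, 126, 141, 176, 208, 211, 211, 210, 205, 204, 198, 196, 200, 204, 206]
202 [203, 200, 200, 201, 200, 197, 203, 207, 208, 207, 200, 173, 135, 122, 124, 123, 123, 134, 166, 197, 213, 213, 213, 208, 209, 205, 198, 206, 210, 209]
stop [561.  142.7] [118.1 -24.8]
stop [558.9 115.7] [118.1   2.2]
stop [500.2 120.2] [59.2  2.3]
stop [502.4 148.1] [ 59.2 -25.7]
c [598.2 247.8] [ 147.1 -132.4]
c [ 571.5 -105.7] [147.6 222. ]
c [453.4 -99. ] [ 29.4 224.4]
c [480.9 257.1] [  29.4 -132.7]
bladeL [457.8 127.7] [16.3 -2. ]
bladeR [457.6 124.9] [16.3  0.9]
```

Emit:
drive_tool([
  [[-1,0.4,-0.04,0,-0.0005],[-1,0.75,-0.076,0.2,-0.0005],[-1,0.75,-0.076,0.45,-0.0005],[-1,0.75,-0.076,0.63,-0.0005],[-1,0.75,-0.076,0.63,-0.0005]],
])

```text
time_s: 8.05
tcp_pos: [0.5309, 0.1283, 0.1138]
eef_rot: [179.9, 0.2, -4.4]
contact_force: [-0.2, 0.3, -0.7]
gripper_width: 0.0097
gripper_force: 25.0
```

```bash
python3 -c "
from h import *
wsave('w5.png');to(530.3,129.2,72,-4.3)
a=cv2.imread('pics/w5.png')[130:300,150:370]
cv2.imwrite('pics/w5c.png',cv2.resize(a,(770,595),interpolation=cv2.INTER_CUBIC))"
```

```text
at [531.8 128.9 115.3] -4.3 shift [-0.013 -0.002  0.361] turn -0.0001 t 8.1 F [-0.1  0.9 -0.7]
```

View pics/w5c.png

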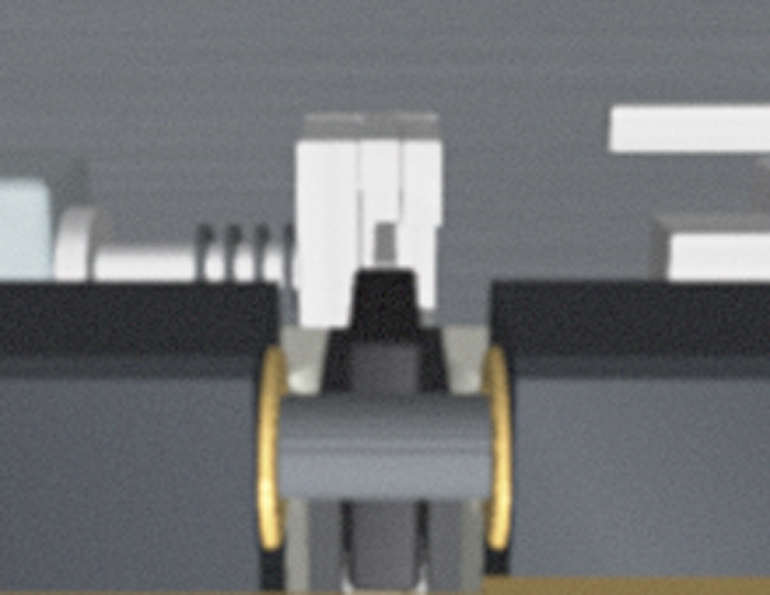

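The crop shows the blade tip, about 386 across and 223 down, lying over the slot, whose edges are at 359 and 402. I check the remaining offset in mm.

```bash
python3 - <<'E'
from h import *
M=json.load(open('pics/w5.png.json'))
def rel(u,v,z,tcp=np.array([531.4,128.6])):
  P=onz('',u/3.5+150,v/3.5+130,z,M)[:2]*1000; d=P-tcp; c,n=np.cos(np.radians(-4.3)),np.sin(np.radians(-4.3)); return np.array([d[0]*c+d[1]*n, d[0]*n-d[1]*c]).round(1)
for n,u,v,z in(('slotL',359,142,.053),('slotR',402,142,.053),('slotL',359,205,.053),('slotR',402,205,.053),('stopL',297,142,.053),('stopR',441,142,.053),('blL',374,225,.0655),('blR',398,225,.0655)): print(n,rel(u,v,z))
E
```

```text
slotL [28.8 -4.9]
slotR [28.8  3.2]
slotL [16.6 -5. ]
slotR [16.5  3.2]
stopL [ 28.8 -16.6]
stopR [28.8 10.6]
blL [15.8 -2.1]
blR [15.8  2.3]
```

Emit:
drive_tool([
  [[-1,0.005,-0.008,0,0],[-1,0.005,-0.008,0.08,0],[-1,0.005,-0.008,0.14,0],[-1,0.005,-0.008,0.18,0],[-1,0.005,-0.008,0.18,0]],
])

```text
time_s: 8.72
tcp_pos: [0.5323, 0.1304, 0.0936]
eef_rot: [180.0, 0.0, -4.2]
contact_force: [0.3, 0.1, -0.0]
gripper_width: 0.0096
gripper_force: 25.0
```

Emit:
drive_tool([
  [[-1,0,0,0.05,0],[-1,0,0,0.1,0],[-1,0,0,0.14,0],[-1,0,0,0.155,0],[-1,0,0,0.155,0]],
])

```text
time_s: 9.35
tcp_pos: [0.5326, 0.1306, 0.0754]
eef_rot: [180.0, 0.0, -4.2]
contact_force: [-0.2, -0.9, -0.8]
gripper_width: 0.0098
gripper_force: 25.0
```

Nothing has resisted so far, and there are about 3 mm to go.

Emit:
drive_tool([
  [[-1,0,0,0.01,0],[-1,0,0,0.018,0],[-1,0,0,0.025,0],[-1,0,0,0.025,0]],
])

```text
time_s: 9.85
tcp_pos: [0.5326, 0.1306, 0.0726]
eef_rot: [-180.0, -0.0, -4.2]
contact_force: [-1.1, 0.2, -0.5]
gripper_width: 0.01
gripper_force: 25.0
```

Emit:
drive_tool([
  [[-1,0,0,0.008,0],[-1,0,0,0.015,0],[-1,0,0,0.015,0]],
])

```text
time_s: 10.22
tcp_pos: [0.5329, 0.1307, 0.0723]
eef_rot: [-180.0, -0.1, -4.2]
contact_force: [-4.4, 0.8, 13.6]
gripper_width: 0.01
gripper_force: 25.0
```

Emit:
drive_tool([
  [[-0.8,0,0,0,0],[-0.4,0,0,0,0],[-0.2,0,0,0,0],[0,0,0,0,0],[0,0,0,0,0]],
])

```text
time_s: 10.85
tcp_pos: [0.5326, 0.1305, 0.0706]
eef_rot: [180.0, 0.0, -4.2]
contact_force: [-0.6, -0.3, 0.1]
gripper_width: 0.0419
gripper_force: 0.0
```

Emit:
drive_tool([
  [[0,0,0,-0.2,0],[0,0,0,-0.5,0],[0,0,0,-0.8,0],[0,0,0,-0.8,0]],
])

```text
time_s: 11.35
tcp_pos: [0.5343, 0.1314, 0.1697]
eef_rot: [-179.8, -0.3, -4.2]
contact_force: [-0.0, -0.5, -0.2]
gripper_width: 0.044
gripper_force: 0.0
```

```bash
python3 -c "
from h import *
a=save('scene','s2.png');to(521.5,6.8,168,-94.3)
cv2.imwrite('pics/s2c.png',cv2.resize(a[170:240,205:375,::-1],(800,329),interpolation=cv2.INTER_CUBIC))"
```

```text
at [533.2 131.  167.9] -4.2 shift [-2.100e-02  1.039e+00 -1.000e-03] turn -0.2498 t 11.4 F [ 0.5  0.4 -0.2]
```

View pics/s2c.png

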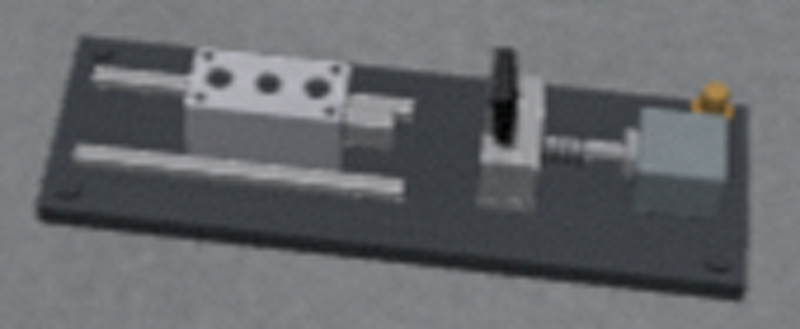

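The gauge stands upright in the slot, its black grip at (503,95), and the stop is at rest. Now for the block.

Emit:
drive_tool([
  [[1,0,0.4,0,0.029],[1,0,0.8,0,0.058],[1,-0.02,1,0,0.087],[1,-0.02,1,0,0.116],[1,-0.02,1,0,0.145]],
])

```text
time_s: 12.02
tcp_pos: [0.5206, 0.0104, 0.1655]
eef_rot: [179.9, 0.0, -56.9]
contact_force: [-0.2, 0.8, -0.2]
gripper_width: 0.0855
gripper_force: 0.0
```

Emit:
drive_tool([
  [[1,0,0,0,0.029],[1,0,0,0,0.058],[1,0,0,0,0.087],[1,0,0,0,0.105],[1,0,0,0,0.105]],
])

```text
time_s: 12.65
tcp_pos: [0.5207, 0.0109, 0.1657]
eef_rot: [179.9, -0.0, -94.2]
contact_force: [-0.2, 0.6, -0.8]
gripper_width: 0.088
gripper_force: 0.0
```

```bash
python3 -c "
from h import *
to(521.5,6.8,41,-94.3)"
```

```text
at [520.7  10.9 165.7] -94.2 shift [ 0.034 -0.009  1.039] turn 0.0003 t 12.65 F [-0.2  0.6 -0.8]
```

Emit:
drive_tool([
  [[1,0.034,-0.01,0.3,0],[1,0.034,-0.01,0.6,0],[1,0.034,-0.01,0.85,0],[1,0.034,-0.01,1,0],[1,0.034,-0.01,1,0]],
])

```text
time_s: 13.28
tcp_pos: [0.5209, 0.0064, 0.045]
eef_rot: [179.8, -0.1, -94.1]
contact_force: [0.4, -0.2, 0.8]
gripper_width: 0.0877
gripper_force: 0.0
```

Emit:
drive_tool([
  [[1,0,0,0.02,0],[1,0,0,0.03,0],[0.2,0,0,0.03,0],[-0.2,0,0,0.03,0],[-1,0,0,0.03,0]],
], squeeze=15)

```text
time_s: 13.9
tcp_pos: [0.5224, 0.007, 0.0434]
eef_rot: [-180.0, 0.0, -94.2]
contact_force: [-0.1, 0.1, -0.1]
gripper_width: 0.0631
gripper_force: 0.0
```

Emit:
drive_tool([
  [[-1,0,0,0,0],[-1,0,0,0,0],[-1,0,0,0,0],[-1,0,0,0,0]],
], squeeze=30)

```text
time_s: 14.4
tcp_pos: [0.5219, 0.0069, 0.0431]
eef_rot: [180.0, -0.0, -94.2]
contact_force: [-1.3, 0.1, 2.0]
gripper_width: 0.0397
gripper_force: 30.0
```

```bash
python3 -c "
from h import *
s=r.get_state();to(521.5,6.8,41,-94.3);print(s['gripper_width'],s['gripper_force'],s['moment'])"
```

```text
at [521.9   6.9  43.1] -94.2 shift [0.001 0.003 0.017] turn 0.0001 t 14.4 F [-1.3  0.1  2. ]
0.03973952894106027 29.999532401561737 [ 0.32191258  0.80287301 -0.00555029]
```

Emit:
drive_tool([
  [[-1,-0.1,0,0,0],[-1,-0.2,0,0,0],[-1,-0.3,0,0,0],[-1,-0.4,0,0,0],[-1,-0.4,0,0,0]],
])

```text
time_s: 15.02
tcp_pos: [0.5263, 0.0563, 0.0431]
eef_rot: [-180.0, 0.1, -94.2]
contact_force: [0.6, 0.9, -0.9]
gripper_width: 0.0399
gripper_force: 30.0
```

Emit:
drive_tool([
  [[-1,-0.02,0,0,0],[-1,-0.04,0,0,0],[-1,-0.06,0,0,0],[-1,-0.06,0,0,0]],
])

```text
time_s: 15.52
tcp_pos: [0.5262, 0.062, 0.0431]
eef_rot: [180.0, -0.0, -94.3]
contact_force: [-1.6, -0.4, -0.7]
gripper_width: 0.0397
gripper_force: 30.0
```

```bash
python3 -c "
from h import *
to(521.9+68*.074,6.9+68*.997,43,-94.2)"
```

```text
at [526.2  62.   43.1] -94.3 shift [-0.106  0.002  0.001] turn -0.0001 t 15.525 F [-1.6 -0.4 -0.7]
```

Emit:
drive_tool([
  [[-1,-0.015,0,0,0],[-1,-0.03,0,0,0],[-1,-0.05,0,0,0],[-1,-0.05,0,0,0],[-1,-0.05,0,0,0]],
])

```text
time_s: 16.15
tcp_pos: [0.5267, 0.0681, 0.0431]
eef_rot: [180.0, 0.0, -94.2]
contact_force: [-1.3, -1.6, -1.5]
gripper_width: 0.0397
gripper_force: 30.0
```

Emit:
drive_tool([
  [[-1,-0.015,0,0,0],[-1,-0.03,0,0,0],[-1,-0.04,0,0,0],[-1,-0.04,0,0,0],[-1,-0.04,0,0,0]],
])

```text
time_s: 16.77
tcp_pos: [0.527, 0.0723, 0.0431]
eef_rot: [180.0, -0.0, -94.3]
contact_force: [0.6, -6.5, -1.2]
gripper_width: 0.0398
gripper_force: 30.0
```

```bash
python3 -c "
from h import *
s=[r.get_state() for _ in range(3)];print([x['contact_force'].round(2) for x in s],s[0]['tcp_pos'])"
```

```text
[array([ 0.59, -6.49, -1.24]), array([ 0.59, -6.49, -1.24]), array([ 0.59, -6.49, -1.24])] [0.52698485 0.0722855  0.04311231]
```

Emit:
drive_tool([
  [[-1,-0.01,0,0,0],[-1,-0.02,0,0,0],[-1,-0.03,0,0,0],[-1,-0.03,0,0,0],[-1,-0.03,0,0,0]],
])

```text
time_s: 17.4
tcp_pos: [0.5272, 0.0755, 0.0431]
eef_rot: [180.0, -0.1, -94.3]
contact_force: [0.8, -7.3, -0.9]
gripper_width: 0.0394
gripper_force: 30.0
```

```bash
python3 - <<'E'
from h import *
F=[]
for i in range(4):
    a=capture('scene'); F.append(r.get_state()['contact_force'])
print(np.mean(F,0).round(2),r.get_state()['tcp_pos'])
save('scene','s3.png',a)
b0=cv2.imread('pics/s0.png');b2=cv2.imread('pics/s2.png');b3=cv2.imread('pics/s3.png')
st=np.vstack([cv2.resize(b[180:220,290:370],(720,190*2-190+170),interpolation=cv2.INTER_CUBIC)[:195] if 0 else cv2.resize(b[175:222,290:370],(480,282),interpolation=cv2.INTER_CUBIC) for b in(b2,b3)])
cv2.imwrite('pics/s3c.png',st)
E
```

```text
[ 1.47 -7.84 -0.55] [0.52717732 0.07546591 0.04312355]
```

View pics/s3c.png

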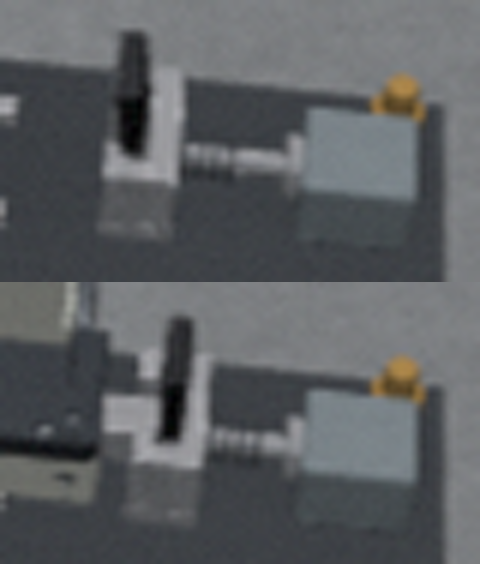

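The stop has moved from x = 97 to 124 in the enlarged crop, about 10 mm. The gauge is upright against the nose and the force is about 7.8 N, so I'm handing in.

```bash
python3 -c "
from h import *
print(job.close_job())"
```

```text
the job is handed in; nothing more can be done
None
```

The job is handed in: the wide gauge is in the stop's slot and let go, and the arm is holding the block flat against it with about 7.8 N, the stop about 10 mm back, at about 17.6 s on the clock; the hand-in returned no verdict.

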